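# Clear the carton off the supplies chest and flip its lid open

## Robot

A 6-joint arm with a two-finger parallel gripper is mounted at the origin on the work surface. World frame = base frame: x ahead of the robot, y to its left, z up, the work surface at z = 0. Lengths are in m, angles in rad, forces in N, time in s.
With the tool pointing down it reaches from about 0.375 to 0.9 m from the base axis. Payload 3.1 kg.
Tool frame: the origin (TCP) lies between the finger pads; the fingertips stand 25 mm ahead of it and the grasp point (between the pads) lies 6 mm ahead of it; x points along the fingers, y is the direction in which the jaws open and shut, and the axes are right-handed (so a half turn about x gives the same grasp; the last joint's range is limited). The gripper opens to 85 mm and grips with 20 to 120 N. Pads are 22 mm wide; open, the fingers measure 114 mm over their backs; the gripper's body (76 mm by 85 mm) begins 54 mm behind the grasp point. The pads swing forward as they close: fully open they stand 13 mm farther back than shut.
Start: joints at [1.121, 0.527, 1.433, -0, 1.181, -0.178], TCP at [0.167, 0.602, 0.256] pointing down, gripper open.
Joint ranges: [-3.08, 3.08], [-0.75, 2.2], [0.22, 2.44], [-1.43, 4.57], [0, 2.65], [-2.85, 2.85]. Speed limits (rad/s): [2.79, 2.79, 3.14, 3.14, 3.14, 3.14].

## Interface

Orientations are given as a unit quaternion [x, y, z, w].
In Python, from station import manip, viewer, workorder gives the robot as it stands.
- The arm moves only by the shell command python3 -m crank 'ROWS' [FORCE]. ROWS is JSON, one flat list of numbers, 5 for each row, row after row: the opening, from 0 (shut) to 1 (fully open), then the shift along the world's x, y, z in mm, then the turn about the world's z in rad. A call has 1 to 10 rows; each row is the pose to reach, as a shift and turn from the pose commanded when the call began; what a row does not reach only later rows make up. A row lasts 1/8 s, in which the tool goes at most 62.5 mm and 10.7 degrees, less where a joint would pass 70% of its speed; a pose out of reach is approached as far as the arm can. A call with a gripper value outside its range is refused whole. The fingers move at their own pace and stop on an object; FORCE is the grip in N (left out, the last holds). Time passes only in rows, so rows that repeat a pose let the fingers close. It gives the time, the measured TCP pose, the force and the opening at its end, in the units of the state.
- manip.sense(): the state, without advancing time (a new reading comes with each control period).
- viewer.snapshot(name): name is "side" or "top"; returns a dict with "img" (384x512x3 uint8, red, green, blue), "range_z" (384x512 float32, m along the optical axis (not along the pixel's ray), 0 where there is no reading), "fx", "fy", "cx", "cy" (pixels), "origin" and "attitude" of the camera in the world. Camera axes: x right, y down, z forward; pixel columns grow to the right and rows downward; lengths in m; the calibration is good to about 2 mm. A picture is of the moment at which its call begins.
- workorder.sign_off(): hands the job in, once; it reports no verdict.
The state is a dict: "t": time; "q": joint angles; "qd": joint speeds; "tau": joint torques, N m; "tcp_pos": TCP position; "tool_rot": TCP orientation; "force": force on the tool from outside, world axes, zero at the start; "ft_torque": the same for the moment, N m; "finger_gap": opening from 0.0 (shut) to 1.0 (fully open).
Only numpy, scipy, OpenCV 4.12 (cv2) and the standard library are available. Lean on these libraries where they do the work, as an engineer would, in place of code of your own. Each camera call takes 0.05 s, during which the arm holds its last target.

## Task

A carton has been left standing on one of the two lids of the label-supplies chest. Push it across with the fingertips, without lifting it or tipping it over, until it stands wholly on the other lid; then push the cleared lid up and over until it leans back and stays open by itself. Leave the other lid shut under the carton and do not disturb the other things on the bench.

Things in the scene. Friction and masses are not known exactly. Their poses are not given: they have to be found in the camera images.
- chest: Plywood chest fixed to the bench, 160 (x) x 356 (y) x 110 mm tall, with two equal aluminium lids side by side (4 mm gap at y = 0). Origin: centre of its underside on the bench; x points from its front to the hinge side, away from the robot, y to its left half, z up. Shut lids form one level top 117 mm above the bench and overhang the front face (x = -80 mm) by 30 mm, with free space below.
- lid_left (a joint): Angle of the left lid (over the chest's +y half): 0 shut and level, grows as its free robot-side edge swings up and over to the far side, 1.95 fully open, leaning on its stop. Free hinge, no spring: it balances at about 1.5; let go short of that it falls shut, from 1.6 on it falls open by itself. Lid 0.2 kg (x 0.8 to 1.25).
- lid_left_lip (a point): Centre of the outer face of the left lid's lip, a plate 45 mm tall, 5 thick, 174 wide standing up along the lid's free edge; 22.5 mm above the lid's underside, moves with the lid. Its lower edge (190 mm from the hinge) is 30 mm clear of the chest front: tilted fingertips can push up under it and follow its arc; about 1.5 N lifts it. A merely level push on the lip sticks by friction and does not raise it.
- lid_left_hinge (a point): Middle of the left lid's hinge line, at the chest's far top edge (chest x = 80 mm), level with the lid's underside (111 mm above the bench). The lid is 185 mm from hinge line to lip and 6 mm thick; the hinge runs along the chest's y axis.
- lid_right (a joint): Angle of the right lid (over the chest's -y half): 0 shut and level, grows as its free robot-side edge swings up and over to the far side, 1.95 fully open, leaning on its stop. Free hinge, no spring: it balances at about 1.5; let go short of that it falls shut, from 1.6 on it falls open by itself. Lid 0.2 kg (x 0.8 to 1.25).
- lid_right_lip (a point): Centre of the outer face of the right lid's lip, a plate 45 mm tall, 5 thick, 174 wide standing up along the lid's free edge; 22.5 mm above the lid's underside, moves with the lid. Its lower edge (190 mm from the hinge) is 30 mm clear of the chest front: tilted fingertips can push up under it and follow its arc; about 1.5 N lifts it. A merely level push on the lip sticks by friction and does not raise it.
- lid_right_hinge (a point): Middle of the right lid's hinge line, at the chest's far top edge (chest x = 80 mm), level with the lid's underside (111 mm above the bench). The lid is 185 mm from hinge line to lip and 6 mm thick; the hinge runs along the chest's y axis.
- carton_mid (a point): Centre (half-way up) of the taped cardboard carton that stands on one of the lids: 100 mm along its own x, 80 mm along its own y, 60 mm tall, about 0.2 kg (varies 0.7 to 1.4 times). It starts turned at most 0.25 rad from the chest; standing on a shut lid its centre is 147 mm above the bench.
- tape_roll: Bystander: thick roll of packing tape lying flat, 90 mm across, 48 mm high. Origin: centre of its underside.
- cup: Bystander: empty grey plastic cup, 74 mm across, 95 mm tall. Origin: centre of its underside.
- parcel: Bystander: a second carton, standing on the bench, 100 x 80 x 75 mm. Origin: centre of its underside.
There are look-alikes about, which are no part of the job. What is shaped like the part that bears carton_mid but green is not meant.

How it is judged:
On the way, in this order (a step that is already met when the one before it is completed fails the run):
1. the carton stands at rest on the other lid, both lids shut (x of carton_mid in the frame of chest between -0.09 and 0.09 m and y of carton_mid in the frame of chest between -0.16 and 0.16 m and z of carton_mid in the frame of chest between 0.141 and 0.153 m and angle between carton_mid's own z axis and vertical below 0.08 rad and distance of carton_mid from where it was at the start of the episode above 0.09 m and linear speed of carton below 0.02 m/s and (y of carton_mid in the frame of chest above 0.045 m or y of carton_mid in the frame of chest below -0.045 m) and value of joint each of lid_left, lid_right below 0.06 rad), for 0.2 s.
2. the cleared lid is past its over-center point and leans open (x of carton_mid in the frame of chest between -0.09 and 0.09 m and y of carton_mid in the frame of chest between -0.16 and 0.16 m and z of carton_mid in the frame of chest between 0.141 and 0.153 m and angle between carton_mid's own z axis and vertical below 0.08 rad and distance of carton_mid from where it was at the start of the episode above 0.09 m and ((y of carton_mid in the frame of chest above 0.045 m and value of joint lid_right above 1.7 rad and value of joint lid_left below 0.06 rad) or (y of carton_mid in the frame of chest below -0.045 m and value of joint lid_left above 1.7 rad and value of joint lid_right below 0.06 rad))), for 0.2 s.
At the end, for the whole second after the job is handed in: The lid the carton stood on is open past 1.7 rad and at rest, the other lid is shut (below 0.06 rad), and the carton stands upright and still on that other lid, its centre at least 45 mm beyond the middle line between the lids (x of carton_mid in the frame of chest between -0.09 and 0.09 m and y of carton_mid in the frame of chest between -0.16 and 0.16 m and z of carton_mid in the frame of chest between 0.141 and 0.153 m and angle between carton_mid's own z axis and vertical below 0.08 rad and distance of carton_mid from where it was at the start of the episode above 0.09 m and linear speed of carton below 0.02 m/s and ((y of carton_mid in the frame of chest above 0.045 m and (value of joint lid_right above 1.7 rad and velocity of joint lid_right below 0.1 rad/s) and value of joint lid_left below 0.06 rad) or (y of carton_mid in the frame of chest below -0.045 m and (value of joint lid_left above 1.7 rad and velocity of joint lid_left below 0.1 rad/s) and value of joint lid_right below 0.06 rad))); the robot touches nothing.
It fails at once if the carton is lifted, tipped over or knocked off the chest (z of carton_mid in the frame of chest above 0.165 m or z of carton_mid in the frame of chest below 0.125 m or angle between carton_mid's own z axis and vertical above 0.4 rad).
It fails at once if a lid is opened before the carton has been pushed across (not (distance of carton_mid from where it was at the start of the episode above 0.09 m) and value of joint any of lid_left, lid_right above 0.25 rad).
It fails at once if the lid that the carton now stands on is opened ((y of carton_mid in the frame of chest above 0.045 m and value of joint lid_left above 0.25 rad) or (y of carton_mid in the frame of chest below -0.045 m and value of joint lid_right above 0.25 rad)).
It fails at once if a bystander is moved or tipped (distance of any of tape_roll, cup, parcel from where it was at the start of the episode above 0.03 m or angle between any of tape_roll, cup, parcel's own z axis and vertical above 0.3 rad).
It also fails if it takes over 64 s, if anything falls off the work surface, if the arm or the gripper's body presses on something with over 40 N, if the wrist force passes 120 N, or if a joint passes its speed limit or range.

## Working session

There is one attempt and no reset: what is moved stays moved. The work goes in short steps, Python scripts to look and compute and a shell command to move; the robot and the scene stay as the last step left them, time stands still between calls to the robot, and variables do not carry over. Pictures are saved under pics/ and viewed, and the job is handed in when it is done.

```bash
ls; mkdir -p pics
cat > h.py <<'E'
import numpy as np, cv2
from station import manip, viewer, workorder
def snap(name, fn=None):
    s=viewer.snapshot(name)
    if fn: cv2.imwrite('pics/'+fn, cv2.cvtColor(s['img'],cv2.COLOR_RGB2BGR))
    return s
def rot(s):
    a=np.array(s['attitude'],float)
    if a.size==4:
        from scipy.spatial.transform import Rotation as R
        return R.from_quat(a).as_matrix()
    return a.reshape(3,3)
def pts(s):
    z=s['range_z']; v,u=np.indices(z.shape)
    p=np.stack([(u-s['cx'])/s['fx']*z,(v-s['cy'])/s['fy']*z,z],-1)
    return p@rot(s).T+np.array(s['origin'])
E
python3 - <<'E'
from h import *
print(manip.sense())
for n in('side','top'):
    s=snap(n,n+'0.png'); print(n,s['fx'],s['cx'],s['cy'],s['origin'],s['attitude'])
    np.save('/tmp/%s.npy'%n,pts(s))
E
```

```text
pics
{'t': 0.0, 'q': array([ 1.12151590e+00,  5.28496276e-01,  1.43394670e+00,  6.83447691e-06,
        1.18139847e+00, -1.78525696e-01]), 'qd': array([-0.00371044, -0.00145854, -0.00102688,  0.00014057, -0.00073397,
        0.00156228]), 'tau': array([ 6.14143737e-04, -4.42354703e+01, -1.78024542e+01, -2.88341207e-04,
        8.33852071e-03, -2.08872211e-05]), 'tcp_pos': array([0.16684458, 0.60160743, 0.25530095]), 'tool_rot': array([ 0.09467945,  0.70088414, -0.09619051,  0.7003889 ]), 'force': array([-0.84967512, -0.57969317,  0.03492205]), 'ft_torque': array([ 0.03626137,  0.04926083, -0.00555845]), 'finger_gap': 0.9989557289986728}
side 353.0786907487607 260.4892579130994 187.45089958211835 [-0.01845324 -0.59107399  0.60039799] [ 0.80477703 -0.31441765  0.18988115 -0.46628384]
top 424.3364510382991 254.84286892832037 186.35237239646307 [0.34861427 0.02242394 1.27645736] [-0.69618916  0.71168368 -0.06411529  0.06867474]
```

View pics/side0.png

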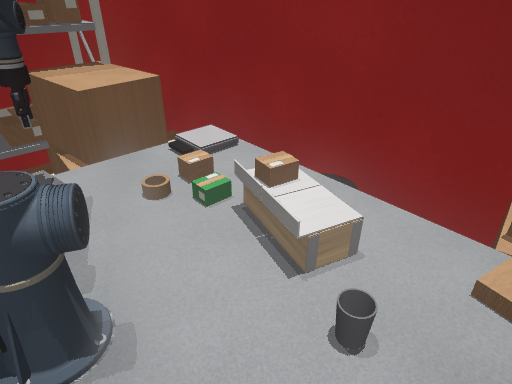

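View pics/top0.png

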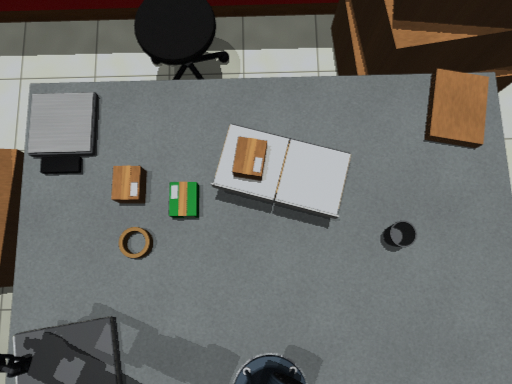

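The side view shows the brown carton at about (277,168) on the left lid, and the cup at (354,320). In the top view the chest lids span (215,125)–(350,215) with the gap at about (283,170), and the carton is at (250,158). The green look-alike is at (184,199), on the bench. Next I'll measure these.

Run:
```python
from h import *
s=snap('top'); P=pts(s); z=P[...,2]; im=s['img'].astype(int)
def show(n,m):
    m=m.astype(np.uint8); k,l,st,c=cv2.connectedComponentsWithStats(m)
    i=1+np.argmax(st[1:,4]); m=l==i
    q=P[m]; r=cv2.minAreaRect(q[:,:2].astype(np.float32)*1000)
    print(n,m.sum(),q.mean(0).round(4),'rect',np.round(r[0],1),np.round(r[1],1),round(r[2],2),'zmed',np.median(q[:,2]).round(4)); return m,r
v,u=np.indices(z.shape)
roi=(u>200)&(u<365)&(v>110)&(v<230)
show('lidflat',roi&(z>0.105)&(z<0.128)); 
show('lidall',roi&(z>0.105))
m,r=show('carton',roi&(z>0.165)); print(cv2.boxPoints(r).round(1))
sat=im.max(-1)-im.min(-1)
show('lip',roi&(z>0.14)&(z<0.165)&(sat<40))
show('cup',(u>375)&(u<425)&(v>210)&(v<260)&(z>0.07))
show('tape',(u>110)&(u<160)&(v>220)&(v<265)&(z>0.035))
show('parcel',(u>105)&(u<150)&(v>160)&(v<210)&(z>0.055))
show('green',(u>160)&(u<205)&(v>175)&(v<225)&(z>0.04))
```

```text
lidflat 6596 [ 0.6134 -0.0673  0.118 ] rect [622.1 -49.3] [357.9 183.1] 74.1 zmed 0.1181
lidall 8424 [ 0.6094 -0.0483  0.1324] rect [530.1 -23.3] [357.9 374.2] 74.16 zmed 0.1188
carton 1113 [0.6384 0.0411 0.1809] rect [522.9  51. ] [ 86.6 342.4] 85.12 zmed 0.178
[[348.6  22.4]
 [689.8  -6.7]
 [697.2  79.6]
 [356.  108.8]]
lip 200 [ 0.4994 -0.1088  0.1565] rect [ 500.7 -107. ] [172.8   6.5] 73.69 zmed 0.1588
cup 267 [ 0.4321 -0.3812  0.0927] rect [ 410.  -193.9] [ 71.2 444.1] 6.72 zmed 0.0917
tape 408 [0.4267 0.379  0.0536] rect [411.9 222.2] [409.9  87.3] 84.45 zmed 0.0482
parcel 1022 [0.5952 0.3995 0.0771] rect [512.5 223.7] [504.6 121.7] 64.4 zmed 0.0755
green 984 [0.5474 0.2381 0.0629] rect [456.  173.3] [350.1 120.9] 35.52 zmed 0.0609
```

Run:
```python
from h import *
s=snap('top'); P=pts(s); z=P[...,2]; im=s['img'].astype(int); ok=(s['range_z']>0.1)&(z<0.25)
def show(n,m):
    m=(m&ok).astype(np.uint8); k,l,st,c=cv2.connectedComponentsWithStats(m)
    i=1+np.argmax(st[1:,4]); m=l==i
    q=P[m]; r=cv2.minAreaRect(q[:,:2].astype(np.float32)*1000)
    print(n,m.sum(),q.mean(0).round(4),'rect',np.round(r[0],1),np.round(r[1],1),round(r[2],2),'zmed',np.median(q[:,2]).round(4)); return m,r
v,u=np.indices(z.shape)
roi=(u>200)&(u<365)&(v>110)&(v<230)
m,r=show('lidflat',roi&(z>0.105)&(z<0.128)); print(cv2.boxPoints(r).round(1).tolist())
m,r=show('lidall',roi&(z>0.105)); print(cv2.boxPoints(r).round(1).tolist())
th=np.deg2rad(r[2]-90); R=np.array([[np.cos(th),-np.sin(th)],[np.sin(th),np.cos(th)]]); print('theta',th, R[:,0],R[:,1])
m,r=show('carton',roi&(z>0.168)&(z<0.19)); print(cv2.boxPoints(r).round(1).tolist())
mm=roi&ok&(z>0.140)&(z<0.166)&((im.max(-1)-im.min(-1))<40)
q=P[mm]@np.block([[R,np.zeros((2,1))],[0,0,1]]); print('lip local',q.min(0),q.max(0),np.median(q,0),mm.sum())
show('cup',(u>375)&(u<425)&(v>210)&(v<260)&(z>0.07))
show('tape',(u>110)&(u<160)&(v>220)&(v<265)&(z>0.035))
show('parcel',(u>105)&(u<150)&(v>160)&(v<210)&(z>0.055))
```

```text
lidflat 6600 [ 0.6134 -0.0673  0.1181] rect [622.3 -49.5] [357.6 183.7] 74.1 zmed 0.1181
[[484.8999938964844, -196.3000030517578], [661.5999755859375, -246.6999969482422], [759.5999755859375, 97.19999694824219], [582.9000244140625, 147.60000610351562]]
lidall 8395 [ 0.6103 -0.0485  0.1283] rect [616.2 -47.8] [357.5 196.3] 74.13 zmed 0.1189
[[472.8999938964844, -192.89999389648438], [661.7000122070312, -246.60000610351562], [759.5, 97.30000305175781], [570.7000122070312, 151.0]]
theta -0.2769245448941455 [ 0.96190081 -0.27339866] [0.27339866 0.96190081]
carton 1101 [0.6394 0.0411 0.1781] rect [641.2  41. ] [ 80. 102.] 79.47 zmed 0.1782
[[583.7999877929688, 11.0], [684.0, -7.699999809265137], [698.7000122070312, 71.0], [598.4000244140625, 89.5999984741211]]
lip local [ 0.50764671 -0.0529219   0.14001725] [0.56321174 0.29829394 0.16595505] [0.51020492 0.14855945 0.15804018] 458
cup 262 [ 0.4321 -0.3829  0.0886] rect [ 431.6 -378.8] [74.7 69.1] 89.15 zmed 0.0922
tape 409 [0.4267 0.3809 0.0474] rect [427.6 381.7] [90.1 86.3] 88.6 zmed 0.0479
parcel 1019 [0.5958 0.4003 0.0748] rect [597.5 403.3] [ 83.2 100. ] 88.38 zmed 0.0755
```

Run:
```python
from h import *
from scipy.spatial.transform import Rotation as R
s=manip.sense(); M=R.from_quat(s['tool_rot']).as_matrix(); print(M.round(3), 'jaw yaw',np.arctan2(M[1,1],M[0,1]))
print(s['tcp_pos'],'target delta',(np.array([.655,.1147,.2])-s['tcp_pos'])*1000)
```

```text
[[-0.001  0.268  0.964]
 [-0.001  0.964 -0.268]
 [-1.    -0.001 -0.   ]] jaw yaw 1.2999908405684848
[0.16700252 0.60186852 0.25570129] target delta [ 487.99747819 -487.16852189  -55.70129317]
```

```bash
python3 -m crank '[0.6,40,-40,20,-0.15, 0.6,80,-80,20,-0.3, 0.6,120,-120,20,-0.45, 0.6,160,-160,20,-0.6, 0.6,200,-200,20,-0.75, 0.6,240,-240,20,-0.9, 0.6,280,-280,20,-1.05, 0.6,320,-320,20,-1.2, 0.6,360,-360,20,-1.35, 0.6,400,-400,20,-1.485]'
```

```text
t: 1.45
tcp_pos: [0.5682, 0.2007, 0.2762]
tool_rot: [-0.545, -0.45, 0.545, -0.45]
force: [1.7, 0.4, 0.1]
finger_gap: 0.601
```

```bash
python3 -m crank '[0.6,40,-40,0,0, 0.6,90,-80,0,0, 0.6,90,-85,-20,0, 0.6,90,-85,-20,0]'
python3 - <<'E'
from h import *
s=snap('side','side1.png');snap('top','top1.png')
E
```

```text
t: 1.95
tcp_pos: [0.6561, 0.1161, 0.2539]
tool_rot: [-0.543, -0.452, 0.546, -0.45]
force: [-0.5, 0.2, 0.4]
finger_gap: 0.602
```

View pics/side1.png

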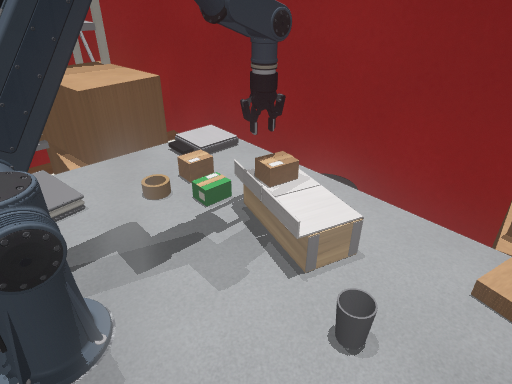

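View pics/top1.png

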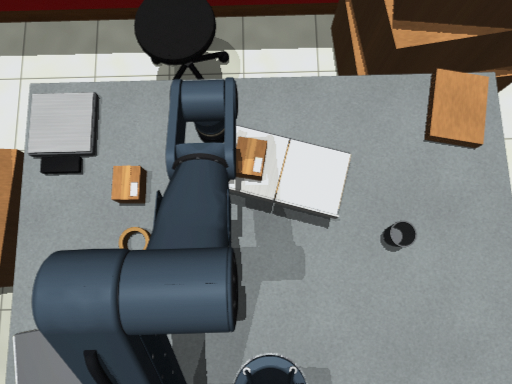

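The gripper hangs behind the carton's left side. Its fingertips show at (255,130) and (272,130) in the side view, clear of the carton. I'll lower it now.

```bash
python3 -m crank '[0.6,0,0,-50,0, 0.6,0,0,-85,0, 0.6,0,0,-100,0, 0.6,0,0,-102,0]'
python3 - <<'E'
from h import *
s=snap('side','side2.png')
cv2.imwrite('pics/side2c.png',cv2.resize(cv2.cvtColor(s['img'][90:270,190:380],cv2.COLOR_RGB2BGR),None,fx=3.5,fy=3.2,interpolation=cv2.INTER_CUBIC)[:600])
E
```

```text
t: 2.55
tcp_pos: [0.657, 0.118, 0.1544]
tool_rot: [-0.544, -0.452, 0.544, -0.452]
force: [-0.1, -0.1, -0.1]
finger_gap: 0.602
```

View pics/side2c.png

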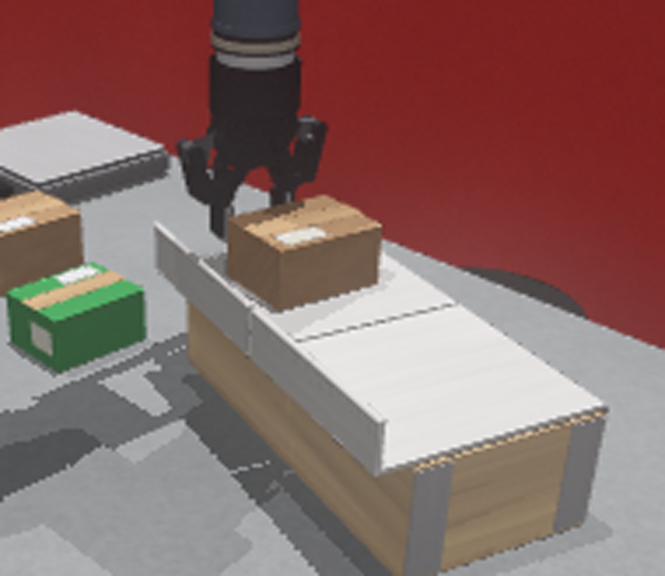

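The fingers hang behind the carton's left face and inside the lip. I'll push in small rows along the chest's -y axis, turning the tool gradually to line up with the chest.

```bash
python3 -m crank '[0.6,-2,-8,-4,0, 0.6,-4,-16,-4,0, 0.6,-6,-22,-4,0, 0.6,-8,-28,-4,0, 0.6,-10,-36,-4,0, 0.6,-12,-43,-4,0]'
python3 - <<'E'
from h import *
s=snap('side','side3.png')
cv2.imwrite('pics/side3c.png',cv2.resize(cv2.cvtColor(s['img'][90:270,190:380],cv2.COLOR_RGB2BGR),None,fx=3.5,fy=3.2,interpolation=cv2.INTER_CUBIC)[:600])
E
```

```text
t: 3.35
tcp_pos: [0.6453, 0.0739, 0.1506]
tool_rot: [0.544, 0.452, -0.544, 0.452]
force: [1.3, 2.9, 0.6]
finger_gap: 0.602
```

View pics/side3c.png

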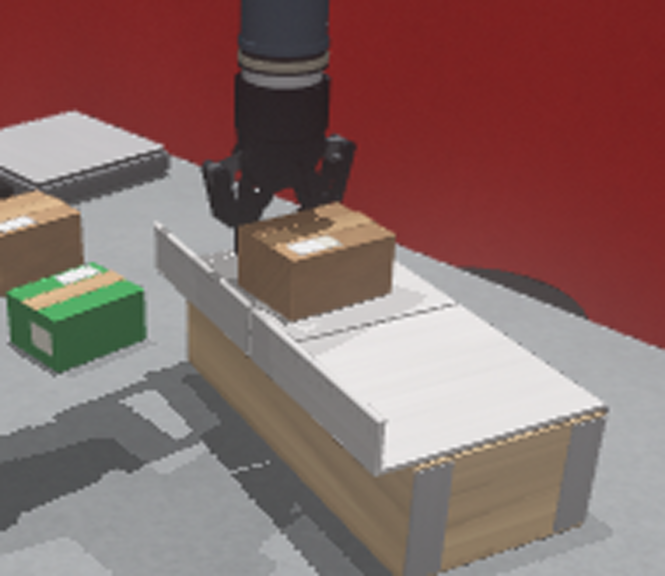

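```bash
python3 -m crank '[0.6,-3,-10,0,-0.01, 0.6,-6,-20,0,-0.02, 0.6,-9,-31,0,-0.03, 0.6,-12,-42,0,-0.04, 0.6,-15,-53,0,-0.05, 0.6,-18,-63,0,-0.06, 0.6,-21,-73,0,-0.07, 0.6,-24,-84,0,-0.08, 0.6,-26,-92,0,-0.09, 0.6,-27,-96,0,-0.09]'
python3 - <<'E'
from h import *
s=snap('side','side4.png'); t=snap('top','top4.png')
cv2.imwrite('pics/side4c.png',cv2.resize(cv2.cvtColor(s['img'][90:270,190:380],cv2.COLOR_RGB2BGR),None,fx=3.5,fy=3.2,interpolation=cv2.INTER_CUBIC)[:600])
E
```

```text
t: 4.65
tcp_pos: [0.6179, -0.0223, 0.1503]
tool_rot: [-0.564, -0.427, 0.564, -0.426]
force: [0.1, 2.8, 0.4]
finger_gap: 0.597
```

View pics/side4c.png

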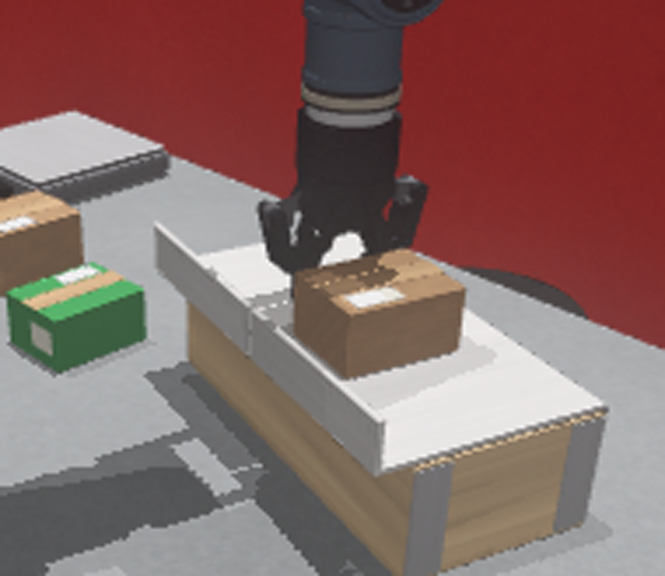

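View pics/top4.png

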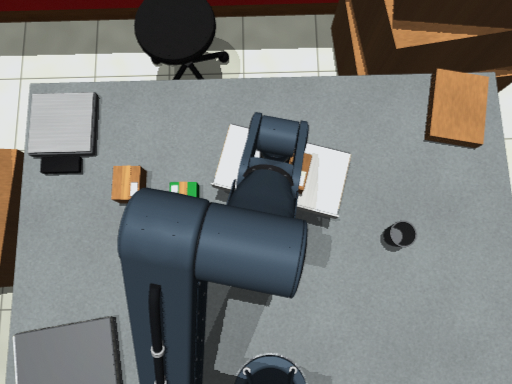

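The carton is sliding upright past the gap. In the side crop it spans about (295–465, 250–378). I'll measure it from the side view's depth.

```bash
cat >> h.py <<'E'
C0=np.array([.6306,-.0519]); TH=-0.277
CX=np.array([np.cos(TH),np.sin(TH)]); CY=np.array([-np.sin(TH),np.cos(TH)])
def loc(P):
    d=P[...,:2]-C0; return np.stack([d@CX,d@CY,P[...,2]],-1)
def carton(s):
    P=pts(s); L=loc(P); im=s['img'].astype(int)
    m=(abs(L[...,0])<.13)&(abs(L[...,1])<.2)&(L[...,2]>.165)&(L[...,2]<.19)&(s['range_z']>.1)
    sat=im[...,0]-im[...,2]
    k,l,st,c=cv2.connectedComponentsWithStats((m&(sat>25)).astype(np.uint8)); i=1+np.argmax(st[1:,4])
    hull=cv2.convexHull(np.argwhere(l==i)[:,::-1].astype(np.int32)); mm=np.zeros(m.shape,np.uint8); cv2.fillConvexPoly(mm,hull,1)
    q=L[(mm>0)&m]; r=cv2.minAreaRect((q[:,:2]*1000).astype(np.float32))
    print('carton chest-frame centre',np.round(r[0],1),'size',np.round(r[1],1),'ang',round(r[2],1),'z top',np.median(q[:,2]).round(4),len(q))
E
python3 - <<'E'
from h import *
carton(snap('side')); print('tcp',loc(manip.sense()['tcp_pos']))
E
```

```text
carton chest-frame centre [-18.3 -22.8] size [104.   95.5] ang 0.3 z top 0.1775 766
tcp [-0.02040193  0.02498255  0.15009169]
```

```bash
python3 -m crank '[0.6,-3,-10,0,0, 0.6,-6,-20,0,0, 0.6,-9,-31,0,0, 0.6,-11,-41,0,0, 0.6,-14,-50,0,0, 0.6,-15,-54,0,0, 0.6,-16,-57,0,0, 0.6,-16,-57,0,0]'
python3 - <<'E'
from h import *
carton(snap('side','side5.png')); print('tcp',loc(manip.sense()['tcp_pos']),manip.sense()['force'])
E
```

```text
t: 5.8
tcp_pos: [0.602, -0.0791, 0.1503]
tool_rot: [-0.564, -0.427, 0.564, -0.427]
force: [-0.5, 0.6, -0.8]
finger_gap: 0.598
carton chest-frame centre [-18.2 -78.9] size [100.5 102.5] ang 90.0 z top 0.1774 884
tcp [-0.02000967 -0.03385493  0.15032421] [-0.01231904  0.10387613 -1.09352445]
```

```bash
python3 -m crank '[0.6,3,10,0,0, 0.6,7,25,0,0, 0.6,7,25,50,0, 0.6,7,25,100,0, 0.6,7,25,140,0, 0.6,7,25,150,0]'
python3 - <<'E'
from h import *
s=snap('side','side6.png');carton(s); st=manip.sense();print('tcp',st['tcp_pos'],loc(st['tcp_pos']),st['q'].round(2))
cv2.imwrite('pics/side6c.png',cv2.resize(cv2.cvtColor(s['img'][90:270,190:380],cv2.COLOR_RGB2BGR),None,fx=3.5,fy=3.2,interpolation=cv2.INTER_CUBIC)[:600])
E
```

```text
t: 6.6
tcp_pos: [0.6107, -0.0528, 0.3037]
tool_rot: [0.565, 0.425, -0.562, 0.429]
force: [0.2, -0.1, -0.8]
finger_gap: 0.6
carton chest-frame centre [-18.  -87.4] size [102.5  83.3] ang 0.3 z top 0.1775 877
tcp [ 0.61036449 -0.0529187   0.30319397] [-0.01918555 -0.00651369  0.30319397] [-0.27  0.46  1.41  0.    1.26  0.  ]
```

View pics/side6c.png

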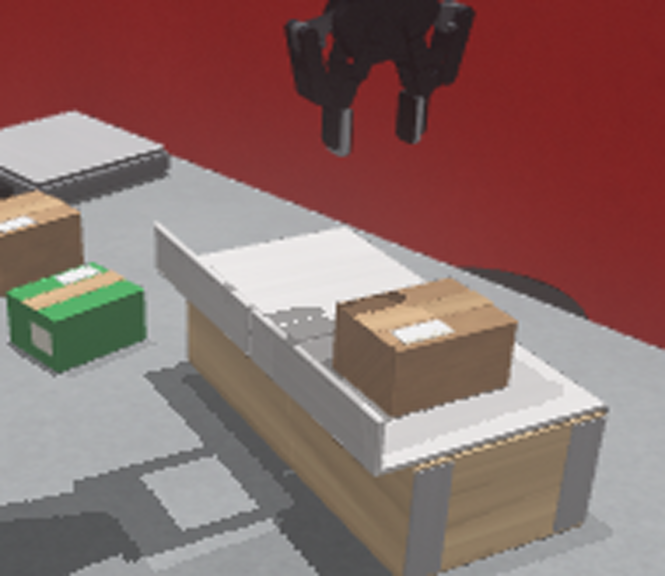

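The carton now stands wholly on the right lid, at chest (-18,-87) and upright. I'll turn the tool so the jaws lie along the chest's y axis, close the fingers, and go in front of the left lip.

```bash
python3 -m crank '[0,-12,15,0,0.17, 0,-24,30,0,0.34, 0,-36,45,0,0.51, 0,-48,60,0,0.68, 0,-60,75,0,0.85, 0,-72,90,0,1.02, 0,-84,105,0,1.19, 0,-96,120,0,1.36, 0,-100,127,0,1.53, 0,-100,128,0,1.571]' 60
```

```text
t: 7.9
tcp_pos: [0.5075, 0.0754, 0.2984]
tool_rot: [0.096, 0.702, -0.096, 0.699]
force: [-0.1, 0.1, -0.1]
finger_gap: 0.0
```

```bash
python3 -m crank '[0,0,0,-50,0, 0,0,0,-100,0, 0,0,0,-150,0, 0,0,0,-175,0, 0,0,0,-183,0, 0,0,0,-183,0]'
python3 - <<'E'
from h import *
s=snap('side','side7.png');carton(s); st=manip.sense();print('tcp',st['tcp_pos'],loc(st['tcp_pos']),st['q'].round(2),st['force'])
cv2.imwrite('pics/side7c.png',cv2.resize(cv2.cvtColor(s['img'][90:270,190:380],cv2.COLOR_RGB2BGR),None,fx=3.5,fy=3.2,interpolation=cv2.INTER_CUBIC)[:600])
E
```

```text
t: 8.65
tcp_pos: [0.5086, 0.0745, 0.1166]
tool_rot: [0.097, 0.701, -0.097, 0.7]
force: [0.2, 0.2, 0.6]
finger_gap: 0.0
carton chest-frame centre [-18.7 -87.9] size [ 81.8 102.8] ang 90.0 z top 0.1775 884
tcp [0.50927617 0.07440925 0.11744122] [-0.15124094  0.08831579  0.11744122] [-0.07  0.6   1.83  0.    0.72 -1.37] [1.07847944 0.83460453 0.26430194]
```

View pics/side7c.png

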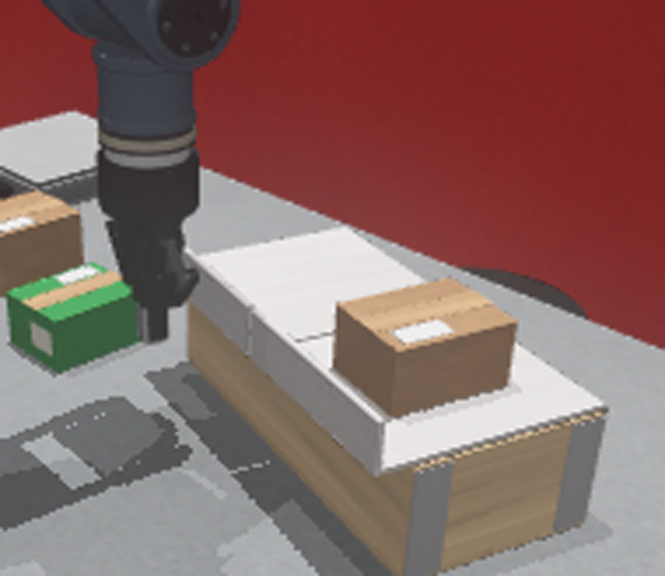

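```bash
python3 -m crank '[0,10,-3,0,0, 0,20,-6,0,0, 0,27,-8,0,0, 0,28,-8,0,0, 0,28,-8,0,0]'; python3 -m crank '[0,1,0,0,0, 0,2,-1,0,0, 0,2,-1,0,0]'; python3 -c "
from h import *
st=manip.sense();print(loc(st['tcp_pos']))"
```

```text
t: 9.32
tcp_pos: [0.5332, 0.0671, 0.1183]
tool_rot: [0.097, 0.704, -0.097, 0.697]
force: [-10.1, 2.3, 11.4]
finger_gap: -0.002
t: 9.7
tcp_pos: [0.5331, 0.0671, 0.1182]
tool_rot: [0.097, 0.705, -0.096, 0.696]
force: [-13.7, 6.6, 15.4]
finger_gap: -0.003
[-0.12631453  0.08780147  0.11823132]
```

```bash
python3 -m crank '[0,0,0,5,0, 0,0,0,10,0, 0,1,0,15,0, 0,1,0,20,0, 0,1,0,20,0]'
cat >> h.py <<'E'
def look(n):
    s=snap('side',n+'.png'); st=manip.sense(); print('tcp',(loc(st['tcp_pos'])*1000).round(1),'F',st['force'].round(1))
    cv2.imwrite('pics/'+n+'c.png',cv2.resize(cv2.cvtColor(s['img'][60:270,160:380],cv2.COLOR_RGB2BGR),None,fx=2.8,fy=2.8,interpolation=cv2.INTER_CUBIC)[:600])
    L=loc(pts(s)); m=(abs(L[...,1]-.089)<.08)&(s['range_z']>.1)&(L[...,0]>-.1)&(L[...,0]<.3)&(L[...,2]>.11)&(L[...,2]<.45)
    q=L[m]; 
    for a in np.arange(-.1,.25,.025):
        k=q[(abs(q[:,0]-a)<.006)&(q[:,1]>.1)]
        if len(k)>3: print(int(a*1000),np.percentile(k[:,2]*1000,[10,50,90]).round(0),end='; ')
    print(); carton(s)
E
python3 -c "
from h import *
look('side8')"
```

```text
t: 10.32
tcp_pos: [0.5376, 0.0656, 0.1373]
tool_rot: [0.097, 0.703, -0.097, 0.698]
force: [-5.8, 1.2, 0.8]
finger_gap: 0.002
tcp [-121.6   87.6  137.1] F [-6.4  2.2  0.7]
-50 [129. 130. 131.]; -25 [127. 128. 129.]; 0 [125. 126. 126.]; 24 [122. 123. 124.]; 49 [120. 121. 121.]; 74 [117. 118. 119.]; 
carton chest-frame centre [-18.6 -88.2] size [102.4  82.9] ang 0.6 z top 0.1774 882
```

View pics/side8c.png

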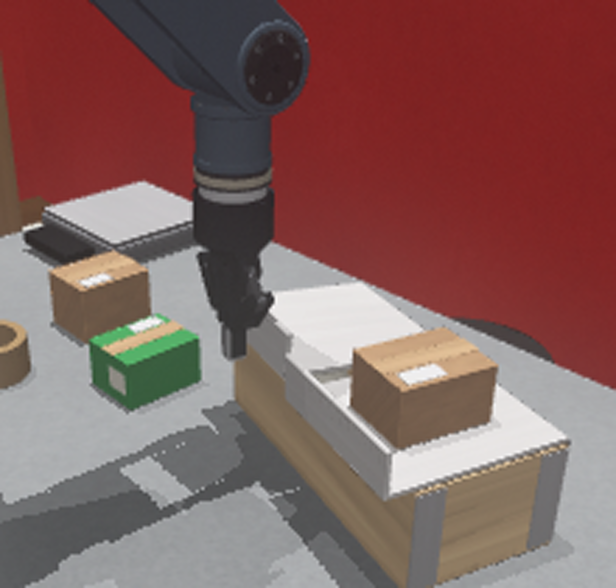

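The left lid shows a slope of about 0.1 rad, with its top at z=130 mm at x=-50, so pad friction is carrying it. I'll follow the arc with a few mm of inward preload.

```bash
python3 -m crank '[0,3,-1,9,0, 0,5,-1,19,0, 0,7,-2,28,0, 0,9,-3,37,0, 0,12,-3,46,0, 0,15,-4,55,0, 0,15,-4,55,0]'; 
python3 -c "
from h import *
look('side9')"
```

```text
t: 11.25
tcp_pos: [0.5511, 0.0617, 0.1924]
tool_rot: [0.097, 0.704, -0.097, 0.697]
force: [-9.0, 0.6, 3.3]
finger_gap: 0.002
tcp [-107.6   87.5  192.2] F [-7.9  1.7  2.4]
-100 [185. 187. 191.]; -75 [110. 111. 112.]; 0 [148. 152. 153.]; 24 [138. 140. 143.]; 49 [129. 130. 132.]; 74 [118. 120. 122.]; 
carton chest-frame centre [-18.4 -87.4] size [102.   82.8] ang 1.0 z top 0.1774 877
```

View pics/side9c.png

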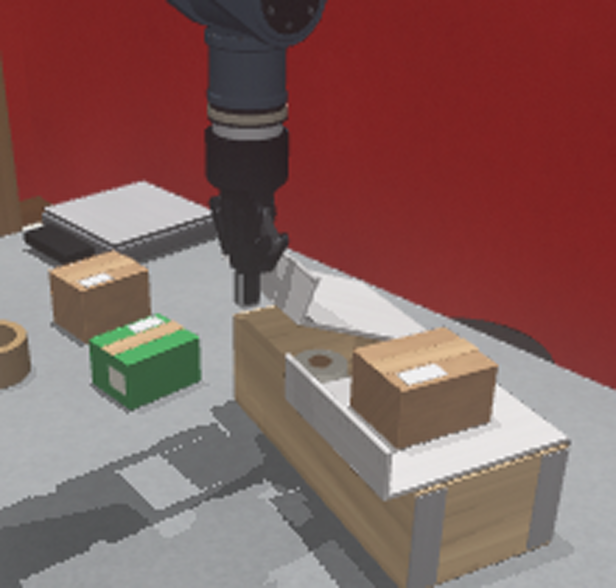

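```bash
python3 -m crank '[0,9,-2,17,0, 0,18,-5,33,0, 0,30,-8,48,0, 0,43,-12,62,0, 0,57,-16,75,0, 0,71,-20,86,0, 0,71,-20,86,0]'; 
python3 -c "
from h import *
look('side10')"
```

```text
t: 12.18
tcp_pos: [0.6281, 0.0405, 0.2799]
tool_rot: [0.097, 0.699, -0.097, 0.702]
force: [-1.2, -0.0, 0.6]
finger_gap: 0.003
tcp [-29.2  88.2 278.9] F [-1.5  0.8  1.1]
-75 [110. 111. 111.]; -50 [338. 353. 409.]; 0 [240. 249. 257.]; 24 [198. 206. 214.]; 49 [155. 163. 171.]; 74 [111. 113. 126.]; 
carton chest-frame centre [-18.7 -88.2] size [101.8  82.3] ang 1.0 z top 0.1774 885
```

View pics/side10c.png

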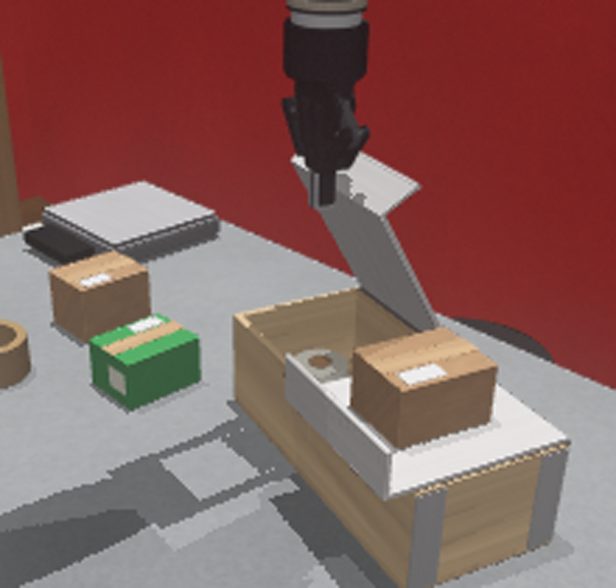

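```bash
python3 -m crank '[0,12,-3,6,0, 0,25,-7,11,0, 0,38,-11,15,0, 0,51,-14,16,0, 0,64,-18,16,0, 0,77,-22,16,0, 0,89,-25,16,0, 0,101,-29,16,0, 0,112,-32,16,0, 0,122,-35,16,0]'; 
python3 -c "
from h import *
look('side11')"
```

```text
t: 13.48
tcp_pos: [0.7489, 0.006, 0.2942]
tool_rot: [0.097, 0.7, -0.097, 0.7]
force: [-0.5, -0.4, 0.0]
finger_gap: -0.001
tcp [ 99.2  87.8 294.1] F [ 0.8 -0.6  0.7]
-75 [110. 111. 112.]; 74 [111. 114. 369.]; 99 [166. 183. 201.]; 124 [248. 259. 282.]; 149 [289. 289. 291.]; 174 [282. 283. 283.]; 
carton chest-frame centre [-18.7 -87.3] size [ 83.4 101.6] ang 89.6 z top 0.1774 877
```

View pics/side11c.png

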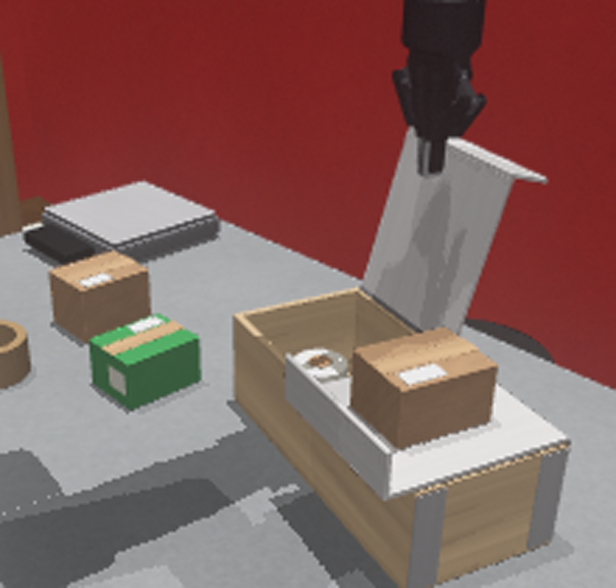

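The lid has swung over and leans back. I'll back the tool off and up, then check everything.

```bash
python3 -m crank '[0,-30,9,5,0, 0,-70,20,30,0, 0,-110,31,60,0, 0,-150,43,70,0, 0,-190,55,70,0, 0,-230,66,70,0, 0,-230,66,70,0, 0,-230,66,70,0]'
python3 - <<'E'
from h import *
look('side12')
s=snap('top','top12.png'); P=pts(s); z=P[...,2]; L=loc(P); ok=(s['range_z']>.1)
s2=snap('side'); L2=loc(pts(s2)); m=(abs(L2[...,1]-.089)<.06)&(L2[...,0]>.085)&(L2[...,0]<.16)&(L2[...,2]>.13)&(L2[...,2]<.285)&(s2['range_z']>.1)
q=L2[m]; a=np.polyfit(q[:,2],q[:,0],1); print('lid angle',np.pi/2+np.arctan(a[0]),len(q),'x at z=.111',np.polyval(a,.111))
m=(abs(L2[...,1]+.155)<.015)&(abs(L2[...,0]-.0)<.06)&(s2['range_z']>.1)&(L2[...,2]<.14); print('right lid z',np.percentile(L2[m][:,2],[10,50,90]))
v,u=np.indices(z.shape)
for n,mm in (('cup',(u>375)&(u<425)&(v>210)&(v<260)&(z>0.07)),('tape',(u>110)&(u<160)&(v>220)&(v<265)&(z>0.035)),('parcel',(u>105)&(u<150)&(v>160)&(v<210)&(z>0.055))):
    q=P[mm&ok&(z<.25)]; print(n,q.mean(0).round(4),len(q))
E
```

```text
t: 14.52
tcp_pos: [0.519, 0.0721, 0.365]
tool_rot: [0.097, 0.7, -0.097, 0.701]
force: [0.2, -0.0, 1.2]
finger_gap: 0.003
tcp [-140.9   88.7  364.8] F [0.9 0.7 0.9]
-75 [110. 111. 112.]; 74 [111. 113. 116.]; 99 [150. 163. 176.]; 124 [213. 227. 238.]; 149 [273. 281. 287.]; 
carton chest-frame centre [-18.5 -87.5] size [101.5  83.4] ang 0.2 z top 0.1775 880
lid angle 1.9490195718083272 1545 x at z=.111 0.07926920056300288
right lid z [0.11659064 0.11758741 0.1186699 ]
cup [ 0.4326 -0.3827  0.0887] 261
tape [0.4268 0.3807 0.0474] 413
parcel [0.5957 0.4001 0.0748] 1021
```

View pics/side12.png

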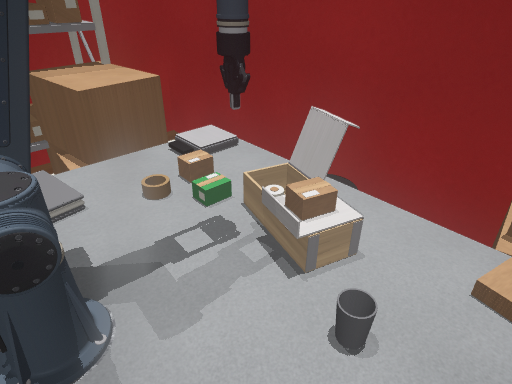

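View pics/top12.png

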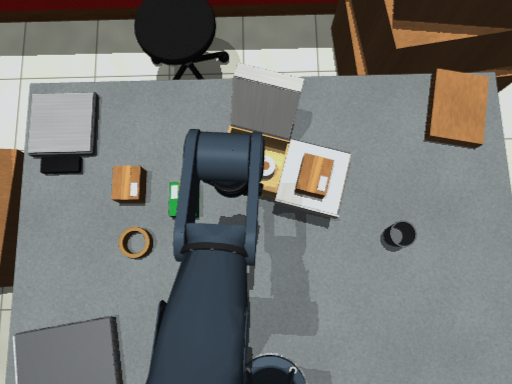

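In the side view the left lid leans open at (325,145) and the carton stands on the shut right lid at (310,197). The gripper hangs free at (235,95). The bystanders are where they were. I'm handing the job in.

```bash
python3 -c "
from station import workorder
print(workorder.sign_off())"
```

```text
the job is handed in; nothing more can be done
None
```

I pushed the carton across from the left lid to the right lid, then opened the left lid, and handed the job in at about 15 s of the 64 s allowed. The hand-in reports no verdict, so what follows is from my own last camera checks.

- **Carton push:** I pushed it with two open fingertips on its left face. The force was about 3 N when I checked.
- **Lid:** The moves allow no tilt, so I could not push up under the lip. I pressed the closed, upright fingertips against the lip instead and let friction carry the lid up along its arc until it fell open. While seating the tip I read about 14 N inward and 15 N upward.

| Item | Last check |
|---|---|
| Left lid | 1.949 rad, on its stop |
| Right lid | top at 117.6 mm, so shut |
| Carton | chest frame x = -18 mm, y = -87 mm; top at 177.5 mm, so upright |
| Cup, tape roll, parcel | within about 0.5 mm of where they started |
| Gripper | free of everything, about 1 N residual force reading |

One disagreement: carton sizes measured while the fingers were against it came out too large (95–103 mm instead of 80 mm), because finger pixels were mixed in. With the gripper clear it measured 102 x 83 mm, close to the true 100 x 80 mm. No other check failed.

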